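Open and lock the bench suction gate

ROBOT

A 6-joint arm with a two-finger parallel gripper is mounted at the origin on the work surface. World frame = base frame: x ahead of the robot, y to its left, z up, the work surface at z = 0. Lengths are in m, angles in rad, forces in N, time in s.
With the tool pointing down it reaches from about 0.25 to 0.775 m from the base axis. Payload 8.9 kg.
Tool frame: the origin (TCP) lies at the very end of the fingers, on their centre line; the grasp point (between the pads) lies tcp_to_grasp behind it (tcp_to_grasp is the distance from the TCP to the grasp point, in m); z points along the fingers, y is the line along which they close (so a half turn about z gives the same grasp; the last joint's range is limited). The gripper opens to 85 mm and grips with 20 to 120 N. Pads are 22 mm wide; open, the fingers measure 114 mm over their backs; the gripper's body (76 mm by 85 mm) begins 54 mm behind the grasp point. The pads swing forward as they close: fully open they stand 13 mm farther back than shut.
Start: joints at [-1.367, 0.291, -0.153, 1.127, 0, 1.431], TCP at [0.176, -0.494, 0.231] pointing down, gripper open.
Joint ranges: [-2.52, 2.52], [-0.91, 1.74], [-1.3, 1.37], [-1.96, 2.02], [-1.52, 1.47], [-3.14, 3.14]. Speed limits (rad/s): [2.22, 2.22, 2.79, 3.14, 3.14, 3.14].

INTERFACE

Orientations are given as a rotation vector (axis times angle).
In Python, from workcell import * gives the robot as it stands.
- The arm moves only by the tool move_arm, never from a script. Its argument "increments" is a list of rows, each an object with "gripper": the opening, from -1 (shut) to 1 (fully open), so that 0 is half open; "offset": the shift along the tool's x, y, z in m, a list of three; "rotation": the turn, a rotation vector about the tool's x, y, z in rad, a list of three. A call has 1 to 12 rows; each row shifts and turns the commanded pose from where the row before left it, along the tool's axes as they then stand; what a row does not reach is not made up. A row lasts 1/8 s, in which the tool goes at most 62.5 mm and 10.7 degrees, less where a joint would pass 70% of its speed; a pose out of reach is approached as far as the arm can. A call with a gripper value outside its range is refused whole. The fingers move at their own pace and stop on an object; "newtons" is the grip in N (left out, the last holds). Time passes only in rows, so rows that do not move let the fingers close. It gives the time, the measured TCP pose, the force, the opening and the grip force at its end, in the units of the state.
- get_state(): the state, without advancing time (a new reading comes with each control period).
- snapshot(name): name is "scene" or "top" or "wrist"; returns (picture, depth): 480x640x3 uint8, red, green, blue; 480x640 float32, m along the optical axis (not along the pixel's ray), 0 where there is no reading.
- get_calibration(name): a dict with "intrinsics" (3x3 intrinsics, pixels), "k1" (the pictures are not rectified: a ray, as slopes to the right and down, at radius r is drawn at 1 + k1 r^2 times it, then the intrinsics apply), "rvec" (rotation vector, rad) and "tvec" (3), from world to camera coordinates, as OpenCV has them. Camera axes: x right, y down, z forward; pixel columns grow to the right and rows downward; lengths in m; the calibration is good to about 2 mm. A picture is of the moment at which its call begins: read the wrist's pose just before it. get_calibration takes no time and is no camera call; for the wrist camera it gives the pose at the moment of the call.
- sign_off(): hands the job in; it is judged then, once.
Trained networks look in the newest picture that a camera, given by its name, has taken for a name from the list of things; names that differ only in an ending like _2 or _b are one class to them, and where a whole thing is asked for, a point or a joint stands for the part that bears it (a point fixed in the world has none). Each returns a list of dicts, best first, with "p" (0 to 1); they miss things now and then, are a little off and sometimes report something else, mostly with a low value. They report only what shows in the picture. A call takes as long as a camera call. They do not tell look-alikes from the thing itself.
- find_in(query, camera): "bbox" ([left, top, right, bottom] in pixels, round what is visible of it).
- place_of(query, camera): "location" ([column, row] in pixels: a listed point, or the origin of a listed thing).
The state is a dict: "time": time; "joint_positions": joint angles; "qvel": joint speeds; "effort": joint torques, N m; "tool_pos": TCP position; "eef_rot": TCP orientation; "wrist_force": force on the tool from outside, world axes, zero at the start; "ft_torque": the same for the moment, N m; "finger_gap": finger opening in m; "grip_force": force on a finger pad.
Only numpy, scipy, OpenCV 4.12 (cv2) and the standard library are available. Lean on these libraries where they do the work, as an engineer would, in place of code of your own. Each camera call takes 0.05 s, during which the arm holds its last target. There are 200 camera calls.

TASK

Open the dental bench's suction gate: with the fingertips, push its upright black knob along the long leg of the L-shaped slot to the corner, then push it sideways to the very end of the short leg, where it locks. Do not lift or tip the knob, leave it there, move the hand clear, and leave the cast, jar, bowl and wax knife where they are.

Things in the scene. Friction and masses are not known exactly. Their poses are not given: they have to be found in the camera images.
- gate: suction gate fixed on the bench: grey housing, flat aluminium cover with an L-shaped slot 18 mm wide, 175 (x) x 125 (y) mm, cover's top 48 mm above the bench; intake hood on its -y side (130 mm wide, out to y = -106 mm, 44 mm high). Origin: centre of the underside; z up; yaw within 60 deg of 0. The slot's long leg runs along +x from slot_shut to slot_corner, the short leg along +y to slot_end
- slot_shut (a point): fixed point on the cover's top: the knob's axis at the shut end of the long leg, (-45, -20, 48) mm in the gate's frame; axes as the gate's
- slot_corner (a point): fixed point on the cover's top: the knob's axis at the corner where the legs' centre lines meet, (45, -20, 48) mm in the gate's frame; axes as the gate's. The slot leaves the knob about 2 mm of play to either side
- slot_end (a point): fixed point on the cover's top: the knob's axis when it is home at the blind end of the short leg, (45, 20, 48) mm in the gate's frame; axes as the gate's
- knob (a point): point on the upright knob's axis, half-way up its black sleeve, 70 mm above the bench. Sleeve: 20 mm across, from 4 to 40 mm above the cover, on a 14 mm steel pin through the slot. It slides with light friction (under 3 N), stays where left, tilts a few degrees at most, may spin (its yaw means nothing). Starts in the long leg, 0 to 25 mm from slot_shut
- cast: bystander: loose plaster dental cast, 62 x 66 x 34 mm; origin under its centre
- jar: bystander: loose amber glass jar, 52 mm across, 70 mm high; origin under its centre
- cup: bystander: loose black rubber mixing bowl, 72 mm across, 55 mm high; origin under its centre
- knife: bystander: loose wax knife with a wooden handle lying on the bench, 170 mm long along its x (blade to +x), 11 mm high; origin under its middle
- knob_body: the knob, its pin and the 60 mm foot disc trapped under the cover (2 mm of up-and-down play) as one part; origin at the centre of the foot disc's underside, on the knob's axis, 32 mm above the bench, 38 mm below the knob point
Mind the look-alikes: they are no part of the job. What is shaped like the knob_body but green is not meant.

How it is judged:
By the outcome, as a careful person would: the job done as asked, in the order asked, and still so for the second after the job is handed in, with the robot touching nothing.
It also fails if it takes over 45 s, if anything falls off the work surface, if the arm or the gripper's body presses on something with over 40 N, if the wrist force passes 120 N, or if a joint passes its speed limit or range.

## Working session

There is one attempt and no reset: what is moved stays moved. The work goes in short steps, Python scripts to look and compute and a tool call to move; the robot and the scene stay as the last step left them, time stands still between calls to the robot, and variables do not carry over. Pictures are saved under pics/ and viewed, at most 10 in all, crops included, and the job is handed in when it is done.

Besides the shell and the picture viewer there is one more tool, called after "Request:" as name(argument=value, ...) on one line, values as JSON. move_arm: Moves the arm, as the interface text tells. Its arguments: {"type":"object","properties":{"increments":{"type":"array"},"newtons":{"type":"number"}},"required":["increments"]}

```bash
mkdir -p pics; cat > h.py <<'E'
from workcell import *
import numpy as np, cv2
from scipy.spatial.transform import Rotation as R
def ray(cal,px):
    K=np.array(cal["intrinsics"],float);k=cal["k1"]
    d=(np.array(px,float)-K[[0,1],[2,2]])/K[[0,1],[0,1]]
    u=d.copy()
    for _ in range(20): u=d/(1+k*(u@u))
    M=R.from_rotvec(np.ravel(cal["rvec"])).as_matrix();t=np.ravel(cal["tvec"])
    return -M.T@t, M.T@np.r_[u,1]
def at_z(cal,px,z):
    o,d=ray(cal,px); return o+d*(z-o[2])/d[2]
def at_depth(cal,px,dep):
    o,d=ray(cal,px); return o+d*dep
def proj(cal,P):
    K=np.array(cal["intrinsics"],float)
    p=R.from_rotvec(np.ravel(cal["rvec"])).apply(P)+np.ravel(cal["tvec"])
    u=p[:2]/p[2];u=u*(1+cal["k1"]*(u@u));return u*K[[0,1],[0,1]]+K[[0,1],[2,2]]
def save(n,im): cv2.imwrite(f"pics/{n}.png",cv2.cvtColor(im,cv2.COLOR_RGB2BGR))
E
cat > a.py <<'E'
from h import *
np.set_printoptions(precision=4,suppress=True)
for c in ["top","scene"]:
    im,d=snapshot(c);save(c+"1",im);cal=get_calibration(c);np.savez(c+"1.npz",im=im,d=d)
    for q,z in [("slot_shut",.048),("slot_corner",.048),("slot_end",.048),("knob",.07),("gate",0),("cast",0),("jar",0),("cup",0),("knife",0)]:
        for r in place_of(q,c)[:3]:
            print(c,q,round(r["p"],2),np.round(r["location"]),at_z(cal,r["location"],z))
print(get_state())
E
python3 a.py
```

```text
top slot_shut 0.92 [352. 274.] [ 0.488  -0.0315  0.048 ]
top slot_shut 0.45 [356. 260.] [ 0.52  -0.043  0.048]
top slot_corner 0.93 [358. 233.] [ 0.58   -0.0462  0.048 ]
top slot_corner 0.49 [356. 263.] [ 0.513  -0.0408  0.048 ]
top slot_end 0.84 [337. 233.] [0.5801 0.0002 0.048 ]
top knob 0.69 [334. 329.] [0.3674 0.009  0.07  ]
top knob 0.67 [394. 321.] [ 0.3847 -0.1206  0.07  ]
top knob 0.67 [430. 258.] [ 0.5199 -0.2034  0.07  ]
top gate 0.7 [347. 253.] [ 0.5405 -0.0233  0.    ]
top gate 0.3 [342. 165.] [ 0.7537 -0.0141  0.    ]
top cast 0.76 [480. 272.] [ 0.4928 -0.3325  0.    ]
top jar 0.72 [339. 165.] [ 0.7531 -0.0075  0.    ]
top cup 0.59 [193. 292.] [0.4487 0.3406 0.    ]
top knife 0.54 [186. 206.] [0.6555 0.3629 0.    ]
scene slot_shut 0.82 [336. 221.] [ 0.4875 -0.041   0.048 ]
scene knob 0.74 [286. 184.] [ 0.539  -0.1711  0.07  ]
scene knob 0.73 [325. 220.] [ 0.5152 -0.0423  0.07  ]
scene knob 0.71 [393. 216.] [0.386  0.0224 0.07  ]
scene gate 0.68 [321. 248.] [ 0.5361 -0.0248  0.    ]
scene cast 0.84 [275. 154.] [ 0.4888 -0.331  -0.    ]
scene jar 0.79 [232. 296.] [ 0.7558 -0.0165  0.    ]
scene cup 0.6 [459. 365.] [0.4471 0.3411 0.    ]
scene cup 0.45 [370. 437.] [0.6688 0.3609 0.    ]
scene knife 0.7 [375. 436.] [0.6597 0.3633 0.    ]
{'time': 1.0, 'joint_positions': array([-1.3673,  0.2907, -0.1534,  1.1267, -0.    ,  1.4315]), 'qvel': array([ 0.0001,  0.    , -0.0009,  0.0003, -0.0011,  0.0005]), 'effort': array([  0.0005, -53.7028,  33.1646,   0.0017,  -0.0001,   0.    ]), 'tool_pos': array([ 0.1764, -0.4945,  0.2313]), 'eef_rot': array([-3.0956, -0.5357,  0.    ]), 'wrist_force': array([ 0.5988,  0.2618, -0.0143]), 'ft_torque': array([-0.0578, -0.0545, -0.0328]), 'grip_force': 0.0, 'finger_gap': 0.08518251432343879}
```

```bash
python3 - <<'E'
import cv2
a=cv2.imread("pics/top1.png")[130:360,240:500];cv2.imwrite("pics/top1c.png",cv2.resize(a,None,fx=2.6,fy=2.6,interpolation=cv2.INTER_CUBIC))
E
```

```text
(no output)
```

View pics/top1c.png

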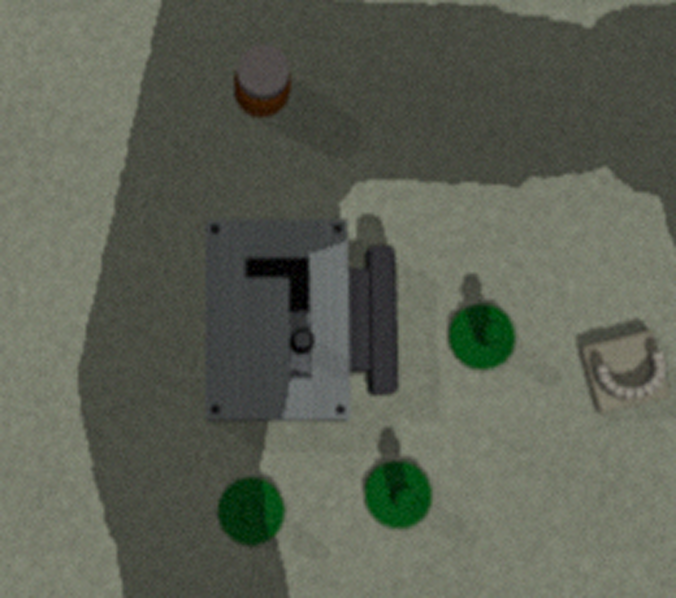

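View pics/scene1.png

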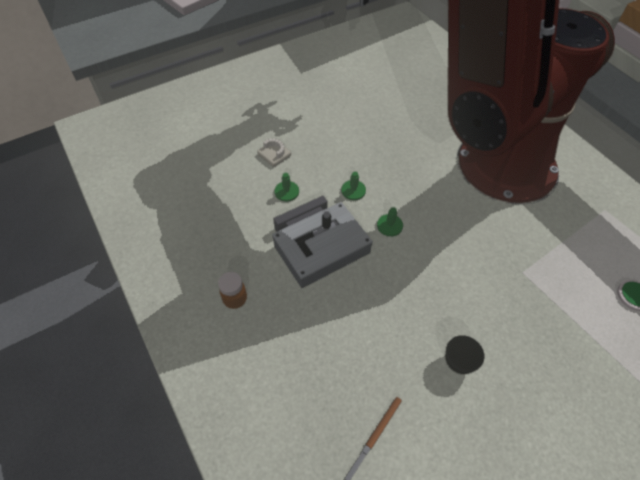

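The knob meant is the black one standing in the slot, at about (356,261) in top and (326,220) in scene. The three knob-shaped things at top (334,329), (394,321) and (430,258) are green look-alikes on foot discs on the bench. The black knob is also the only one that fits the slot. Next I'll fit the gate pose.

```bash
cat > b.py <<'E'
from h import *
np.set_printoptions(precision=4,suppress=True)
cal=get_calibration("top")
px=[(348,222),(207,222),(205,418),(350,418)]  # crop: (+x,-y),(+x,+y),(-x,+y),(-x,-y)
W=np.array([at_z(cal,(240+a/2.6,130+b/2.6),.048) for a,b in px]);print(W)
G=np.array([[.0875,-.0625],[.0875,.0625],[-.0875,.0625],[-.0875,-.0625]])
s,_,_,_=0,0,0,0
H=G;c=W[:,:2].mean(0);D=W[:,:2]-c
yaw=np.arctan2((H[:,0]*D[:,1]-H[:,1]*D[:,0]).sum(),(H*D).sum());print("gate",c,np.degrees(yaw))
Rz=np.array([[np.cos(yaw),-np.sin(yaw)],[np.sin(yaw),np.cos(yaw)]])
for n,p in [("shut",(-.045,-.02)),("corner",(.045,-.02)),("end",(.045,.02))]: print(n,c+Rz@np.array(p))
print("knobtop",at_z(cal,(240+302/2.6,130+340/2.6),.088))
d=np.load("top1.npz")["d"];print(at_depth(cal,(356,261),d[261,356]))
k=at_z(get_calibration("scene"),(326,212),.088);print("scene knobtop",k)
s=get_state();print(R.from_rotvec(s["eef_rot"]).as_matrix(),tcp_to_grasp)
E
python3 b.py
```

```text
[[ 0.6208 -0.0841  0.048 ]
 [ 0.6219  0.0399  0.048 ]
 [ 0.4502  0.0425  0.048 ]
 [ 0.4497 -0.0823  0.048 ]]
gate [ 0.5356 -0.021 ] -0.6015217271385199
shut [ 0.4904 -0.0405]
corner [ 0.5804 -0.0415]
end [ 0.5808 -0.0015]
knobtop [ 0.5139 -0.0399  0.088 ]
[ 0.513  -0.0393  0.0936]
scene knobtop [ 0.5109 -0.0476  0.088 ]
[[ 0.9418  0.3361 -0.    ]
 [ 0.3361 -0.9418  0.    ]
 [-0.     -0.     -1.    ]] 0.0187
```

Request:
move_arm(increments=[{"gripper": -1, "offset": [0, 0, 0], "rotation": [0, 0, 0.1715]}, {"gripper": -1, "offset": [0, 0, 0], "rotation": [0, 0, 0.1715]}, {"gripper": -1, "offset": [0.028, -0.045, 0], "rotation": [0, 0, 0]}, {"gripper": -1, "offset": [0.028, -0.045, 0], "rotation": [0, 0, 0]}, {"gripper": -1, "offset": [0.028, -0.045, 0], "rotation": [0, 0, 0]}, {"gripper": -1, "offset": [0.028, -0.045, 0], "rotation": [0, 0, 0]}, {"gripper": -1, "offset": [0.028, -0.045, 0], "rotation": [0, 0, 0]}, {"gripper": -1, "offset": [0.028, -0.045, 0], "rotation": [0, 0, 0]}, {"gripper": -1, "offset": [0.028, -0.045, 0], "rotation": [0, 0, 0]}, {"gripper": -1, "offset": [0.028, -0.045, 0], "rotation": [0, 0, 0]}, {"gripper": -1, "offset": [0.028, -0.045, 0], "rotation": [0, 0, 0]}, {"gripper": -1, "offset": [0, 0, 0], "rotation": [0, 0, 0]}], newtons=30)

```text
time: 2.5
tool_pos: [0.4298, -0.0867, 0.2313]
eef_rot: [-3.141, -0.008, -0.001]
wrist_force: [-1.6, -0.4, 0.4]
finger_gap: 0.0004
grip_force: 0.0
```

```bash
cat > c.py <<'E'
from h import *
import sys
np.set_printoptions(precision=4,suppress=True)
n=sys.argv[1]
cal=get_calibration("wrist");im,d=snapshot("wrist");save(n,im);np.savez(n+".npz",im=im,d=d)
for q,z in [("slot_shut",.048),("slot_corner",.048),("slot_end",.048),("knob",.07)]:
    for r in place_of(q,"wrist")[:3]: print(q,round(r["p"],2),np.round(r["location"]),at_z(cal,r["location"],z))
print(get_state()["tool_pos"])
E
python3 c.py w1
```

```text
slot_shut 0.69 [267. 144.] [ 0.4929 -0.0417  0.048 ]
slot_corner 0.97 [262.  28.] [ 0.5838 -0.0408  0.048 ]
slot_end 0.6 [212.  32.] [0.5808 0.0002 0.048 ]
knob 0.94 [261. 117.] [ 0.5154 -0.0403  0.07  ]
knob 0.76 [456. 109.] [ 0.5226 -0.1977  0.07  ]
knob 0.64 [359. 253.] [ 0.3978 -0.1244  0.07  ]
[ 0.4281 -0.0904  0.2313]
```

View pics/w1.png

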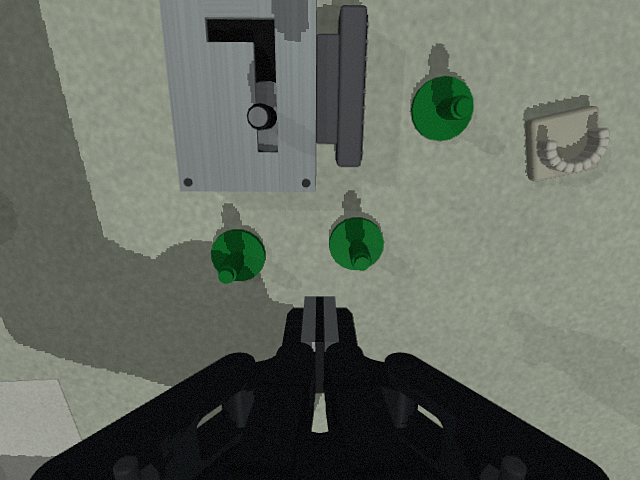

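The black knob is at (262,116) in the slot. The green look-alikes are at (238,255), (357,245) and (442,107). The knob measures about (0.514, -0.041). I'll go in behind it.

Request:
move_arm(increments=[{"gripper": -1, "offset": [0.037, -0.049, 0], "rotation": [0, 0, 0]}, {"gripper": -1, "offset": [0, 0, 0.04], "rotation": [0, 0, 0]}, {"gripper": -1, "offset": [0, 0, 0.045], "rotation": [0, 0, 0]}, {"gripper": -1, "offset": [0, 0, 0.045], "rotation": [0, 0, 0]}, {"gripper": -1, "offset": [0, 0, 0.03], "rotation": [0, 0, 0]}, {"gripper": -1, "offset": [0, 0, 0.011], "rotation": [0, 0, 0]}, {"gripper": -1, "offset": [0, 0, 0], "rotation": [0, 0, 0]}, {"gripper": -1, "offset": [0, 0, 0], "rotation": [0, 0, 0]}])

```text
time: 3.75
tool_pos: [0.4665, -0.041, 0.0615]
eef_rot: [3.141, -0.001, 0.003]
wrist_force: [-0.4, -0.4, 1.5]
finger_gap: 0.0004
grip_force: 0.0
```

Request:
move_arm(increments=[{"gripper": -1, "offset": [0.012, 0, 0], "rotation": [0, 0, 0]}, {"gripper": -1, "offset": [0.012, 0, 0], "rotation": [0, 0, 0]}, {"gripper": -1, "offset": [0.012, 0, 0], "rotation": [0, 0, 0]}, {"gripper": -1, "offset": [0.012, 0, 0], "rotation": [0, 0, 0]}, {"gripper": -1, "offset": [0.012, 0, 0], "rotation": [0, 0, 0]}, {"gripper": -1, "offset": [0.012, 0, 0], "rotation": [0, 0, 0]}, {"gripper": -1, "offset": [0.012, 0, 0], "rotation": [0, 0, 0]}, {"gripper": -1, "offset": [0, 0, 0], "rotation": [0, 0, 0]}])

```text
time: 4.75
tool_pos: [0.5506, -0.0406, 0.0603]
eef_rot: [3.142, -0.0, 0.001]
wrist_force: [-0.5, -0.4, 0.2]
finger_gap: 0.0
grip_force: 0.0
```

```bash
python3 - <<'E'
from h import *
np.set_printoptions(precision=4,suppress=True)
for c in ["wrist","top","scene"]:
    cal=get_calibration(c);im,d=snapshot(c);save(c+"2",im)
    for r in place_of("knob",c)[:4]: print(c,round(r["p"],2),np.round(r["location"]),at_z(cal,r["location"],.07))
print(get_state()["wrist_force"],get_state()["tool_pos"])
w=cv2.imread("pics/wrist2.png");t=cv2.imread("pics/top2.png")[190:310,290:410];s=cv2.imread("pics/scene2.png")[160:300,260:400]
f=lambda a:cv2.resize(a,(400,300),interpolation=cv2.INTER_CUBIC)
cv2.imwrite("pics/m2.png",np.hstack([f(w),f(s)]))
E
```

```text
wrist 0.9 [315. 276.] [ 0.5732 -0.04    0.07  ]
wrist 0.87 [622. 333.] [ 0.5451 -0.176   0.07  ]
top 0.73 [432. 260.] [ 0.5166 -0.2066  0.07  ]
scene 0.94 [355. 176.] [ 0.3932 -0.1138  0.07  ]
scene 0.72 [390. 216.] [0.3913 0.0202 0.07  ]
scene 0.7 [303. 231.] [ 0.5707 -0.0408  0.07  ]
scene 0.62 [285. 179.] [ 0.5336 -0.1862  0.07  ]
[-0.2147  0.2792  0.2023] [ 0.5492 -0.0405  0.0604]
```

View pics/m2.png

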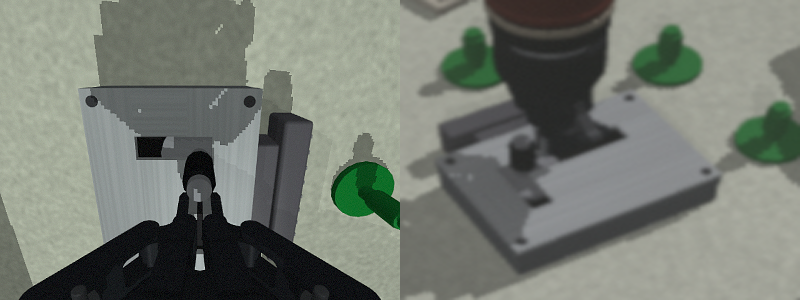

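The knob has moved to about x = 0.572, ahead of the fingertips, at (200,175) in the left half of the view. About 9 mm remain to the corner.

Request:
move_arm(increments=[{"gripper": -1, "offset": [0.004, 0, 0], "rotation": [0, 0, 0]}, {"gripper": -1, "offset": [0.003, 0, 0], "rotation": [0, 0, 0]}, {"gripper": -1, "offset": [0.003, 0, 0], "rotation": [0, 0, 0]}, {"gripper": -1, "offset": [0, 0, 0], "rotation": [0, 0, 0]}])

```text
time: 5.55
tool_pos: [0.5599, -0.0405, 0.0603]
eef_rot: [3.142, -0.0, 0.0]
wrist_force: [-0.7, 0.8, 0.2]
finger_gap: -0.0001
grip_force: 0.0
```

Request:
move_arm(increments=[{"gripper": -1, "offset": [0.002, 0, 0], "rotation": [0, 0, 0]}, {"gripper": -1, "offset": [0, 0, 0], "rotation": [0, 0, 0]}])

```text
time: 5.8
tool_pos: [0.5617, -0.0405, 0.0603]
eef_rot: [3.142, -0.0, 0.0]
wrist_force: [0.8, -1.2, 0.1]
finger_gap: -0.0001
grip_force: 0.0
```

Request:
move_arm(increments=[{"gripper": -1, "offset": [0.0015, 0, 0], "rotation": [0, 0, 0]}, {"gripper": -1, "offset": [0, 0, 0], "rotation": [0, 0, 0]}])

```text
time: 6.05
tool_pos: [0.5632, -0.0405, 0.0603]
eef_rot: [3.142, -0.0, 0.0]
wrist_force: [0.5, -0.0, -0.3]
finger_gap: -0.0
grip_force: 0.0
```

```bash
python3 c.py w3; python3 -c "
import cv2;cv2.imwrite('pics/w3c.png',cv2.resize(cv2.imread('pics/w3.png')[120:340,180:440],None,fx=2.5,fy=2.5))"
```

```text
slot_shut 0.82 [320. 415.] [ 0.4914 -0.0421  0.048 ]
slot_end 0.93 [235. 266.] [ 0.5807 -0.0021  0.048 ]
knob 0.88 [320. 276.] [ 0.5856 -0.0422  0.07  ]
knob 0.85 [614. 351.] [ 0.5483 -0.1753  0.07  ]
[ 0.5631 -0.0406  0.0603]
```

View pics/w3c.png

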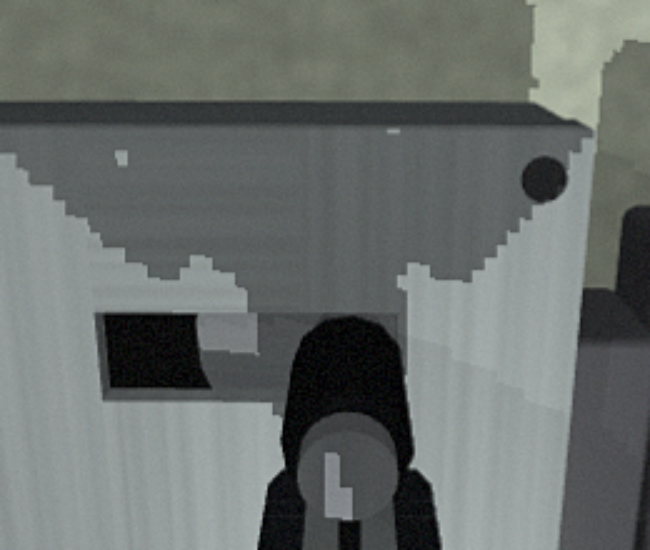

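Request:
move_arm(increments=[{"gripper": -1, "offset": [0.001, 0, 0], "rotation": [0, 0, 0]}, {"gripper": -1, "offset": [0, 0, 0], "rotation": [0, 0, 0]}])

```text
time: 6.55
tool_pos: [0.5641, -0.0405, 0.0603]
eef_rot: [-3.142, 0.0, 0.0]
wrist_force: [-0.1, 0.5, 0.8]
finger_gap: 0.0005
grip_force: 0.2
```

Request:
move_arm(increments=[{"gripper": -1, "offset": [0.001, 0, 0], "rotation": [0, 0, 0]}, {"gripper": -1, "offset": [0, 0, 0], "rotation": [0, 0, 0]}])

```text
time: 6.8
tool_pos: [0.5643, -0.0405, 0.0602]
eef_rot: [3.142, -0.0, -0.002]
wrist_force: [-5.5, 0.5, 4.1]
finger_gap: 0.0002
grip_force: 2.5
```

The knob is firm against the corner wall (5.5 N). I'll back off, turn the tool 90° and go to its -y side.

Request:
move_arm(increments=[{"gripper": -1, "offset": [-0.031, 0, 0], "rotation": [0, 0, 0]}, {"gripper": -1, "offset": [0, 0, -0.06], "rotation": [0, 0, 0]}, {"gripper": -1, "offset": [0, 0, 0], "rotation": [0, 0, -0.1745]}, {"gripper": -1, "offset": [0, 0, 0], "rotation": [0, 0, -0.1745]}, {"gripper": -1, "offset": [0, 0, 0], "rotation": [0, 0, -0.1745]}, {"gripper": -1, "offset": [0, 0, 0], "rotation": [0, 0, -0.1745]}, {"gripper": -1, "offset": [0, 0, 0], "rotation": [0, 0, -0.1745]}, {"gripper": -1, "offset": [0, 0, 0], "rotation": [0, 0, -0.1745]}, {"gripper": -1, "offset": [0, 0, 0], "rotation": [0, 0, -0.1745]}, {"gripper": -1, "offset": [0, 0, 0], "rotation": [0, 0, -0.1745]}, {"gripper": -1, "offset": [0, 0, 0], "rotation": [0, 0, -0.1745]}, {"gripper": -1, "offset": [0, 0, 0], "rotation": [0, 0, 0]}])

```text
time: 8.3
tool_pos: [0.5345, -0.0405, 0.1204]
eef_rot: [2.223, 2.219, 0.001]
wrist_force: [0.2, 0.1, 0.3]
finger_gap: 0.0001
grip_force: 0.0
```

Request:
move_arm(increments=[{"gripper": -1, "offset": [-0.048, 0, 0], "rotation": [0, 0, 0]}, {"gripper": -1, "offset": [0, 0.048, 0], "rotation": [0, 0, 0]}, {"gripper": -1, "offset": [0, 0, 0], "rotation": [0, 0, 0]}])

```text
time: 8.68
tool_pos: [0.5849, -0.0894, 0.1202]
eef_rot: [2.226, 2.214, 0.003]
wrist_force: [-0.4, -0.8, 0.3]
finger_gap: -0.0001
grip_force: 0.0
```

```bash
python3 c.py w4
```

```text
slot_shut 0.74 [162. 180.] [ 0.49   -0.0412  0.048 ]
slot_end 0.73 [313. 112.] [ 0.5819 -0.0033  0.048 ]
knob 0.88 [ 44. 298.] [ 0.4151 -0.1093  0.07  ]
knob 0.81 [316. 184.] [ 0.5833 -0.0404  0.07  ]
[ 0.5813 -0.0882  0.1203]
```

View pics/w4.png

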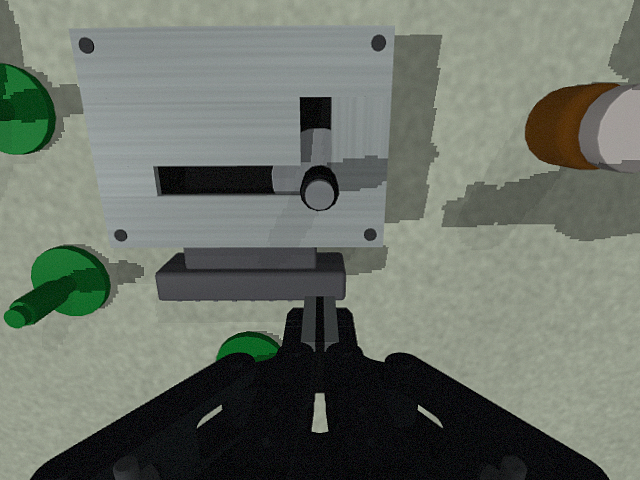

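The knob stands at the corner, at (319,190), lined up with the fingers at column 320. I'll go down and push in +y.

Request:
move_arm(increments=[{"gripper": -1, "offset": [0, 0, 0.04], "rotation": [0, 0, 0]}, {"gripper": -1, "offset": [0, 0, 0.02], "rotation": [0, 0, 0]}, {"gripper": -1, "offset": [0, 0, 0], "rotation": [0, 0, 0]}, {"gripper": -1, "offset": [0.012, 0, 0], "rotation": [0, 0, 0]}, {"gripper": -1, "offset": [0.01, 0, 0], "rotation": [0, 0, 0]}, {"gripper": -1, "offset": [0.01, 0, 0], "rotation": [0, 0, 0]}, {"gripper": -1, "offset": [0.01, 0, 0], "rotation": [0, 0, 0]}, {"gripper": -1, "offset": [0.008, 0, 0], "rotation": [0, 0, 0]}, {"gripper": -1, "offset": [0.006, 0, 0], "rotation": [0, 0, 0]}, {"gripper": -1, "offset": [0.004, 0, 0], "rotation": [0, 0, 0]}, {"gripper": -1, "offset": [0, 0, 0], "rotation": [0, 0, 0]}])

```text
time: 10.3
tool_pos: [0.582, -0.0283, 0.0602]
eef_rot: [-2.221, -2.221, 0.0]
wrist_force: [0.6, -0.3, -1.2]
finger_gap: -0.0001
grip_force: 0.0
```

Request:
move_arm(increments=[{"gripper": -1, "offset": [0.003, 0, 0], "rotation": [0, 0, 0]}, {"gripper": -1, "offset": [0.002, 0, 0], "rotation": [0, 0, 0]}, {"gripper": -1, "offset": [0, 0, 0], "rotation": [0, 0, 0]}])

```text
time: 10.68
tool_pos: [0.582, -0.0234, 0.0603]
eef_rot: [-2.222, -2.221, -0.0]
wrist_force: [-0.3, -0.0, 1.0]
finger_gap: -0.0
grip_force: 0.0
```

Request:
move_arm(increments=[{"gripper": -1, "offset": [0.0015, 0, 0], "rotation": [0, 0, 0]}, {"gripper": -1, "offset": [0, 0, 0], "rotation": [0, 0, 0]}])

```text
time: 10.92
tool_pos: [0.5821, -0.022, 0.0603]
eef_rot: [-2.222, -2.221, -0.0]
wrist_force: [0.5, -0.6, -0.2]
finger_gap: -0.0001
grip_force: 0.0
```

Request:
move_arm(increments=[{"gripper": -1, "offset": [0.0015, 0, 0], "rotation": [0, 0, 0]}, {"gripper": -1, "offset": [0, 0, 0], "rotation": [0, 0, 0]}])

```text
time: 11.18
tool_pos: [0.5822, -0.021, 0.0605]
eef_rot: [2.222, 2.22, -0.001]
wrist_force: [-0.8, -4.6, 0.2]
finger_gap: 0.0006
grip_force: 1.9
```

```bash
python3 c.py w5
```

```text
slot_shut 0.78 [141. 336.] [ 0.4907 -0.0429  0.048 ]
knob 0.92 [  6. 442.] [ 0.4228 -0.0921  0.07  ]
knob 0.65 [323. 276.] [0.5836 0.0006 0.07  ]
[ 0.5822 -0.021   0.0605]
```

Request:
move_arm(increments=[{"gripper": -1, "offset": [0.001, 0, 0], "rotation": [0, 0, 0]}, {"gripper": -1, "offset": [0.001, 0, 0], "rotation": [0, 0, 0]}, {"gripper": -1, "offset": [0, 0, 0], "rotation": [0, 0, 0]}])

```text
time: 11.8
tool_pos: [0.5825, -0.0203, 0.0609]
eef_rot: [2.221, 2.217, -0.003]
wrist_force: [-1.8, -11.1, 5.1]
finger_gap: 0.0001
grip_force: 5.7
```

Request:
move_arm(increments=[{"gripper": -1, "offset": [-0.03, 0, 0], "rotation": [0, 0, 0]}, {"gripper": -1, "offset": [-0.03, 0, 0], "rotation": [0, 0, 0]}, {"gripper": -1, "offset": [0, 0, -0.06], "rotation": [0, 0, 0]}, {"gripper": -1, "offset": [0, 0, 0], "rotation": [0, 0, 0]}, {"gripper": -1, "offset": [0, 0, 0], "rotation": [0, 0, 0]}])

```text
time: 12.42
tool_pos: [0.5819, -0.078, 0.1201]
eef_rot: [-2.221, -2.221, -0.001]
wrist_force: [-0.0, 0.5, -0.3]
finger_gap: 0.0003
grip_force: 0.0
```

```bash
python3 c.py w6
```

```text
slot_shut 0.95 [175. 200.] [ 0.4927 -0.0425  0.048 ]
slot_corner 0.65 [321. 195.] [ 0.5826 -0.0393  0.048 ]
slot_corner 0.58 [321. 132.] [ 0.5826 -0.0022  0.048 ]
knob 0.96 [ 51. 313.] [ 0.4142 -0.1093  0.07  ]
knob 0.68 [324. 133.] [ 0.5842 -0.0023  0.07  ]
[ 0.5814 -0.0781  0.1193]
```

View pics/w6.png

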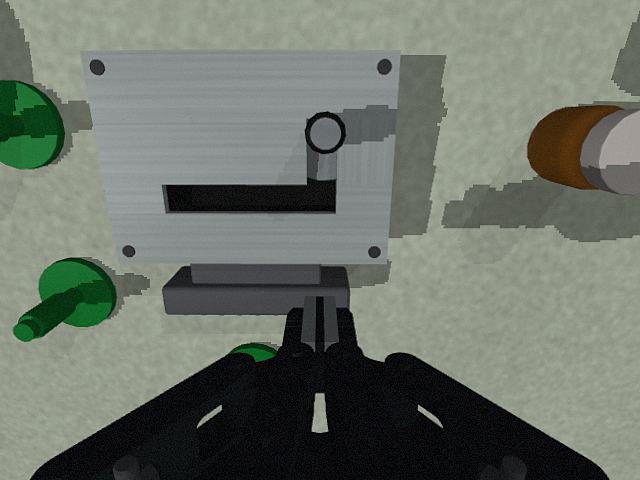

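The knob is upright at the end of the short leg, at (324,133), and the rest of the slot is empty. I'll check its position against the cover's corners in the same picture.

```bash
python3 - <<'E'
from h import *
np.set_printoptions(precision=4,suppress=True)
cal=get_calibration("wrist")
px=[(387,262),(400,50),(82,52),(119,263)]
W=np.array([at_z(cal,p,.048) for p in px])[:,:2];G=np.array([[.0875,-.0625],[.0875,.0625],[-.0875,.0625],[-.0875,-.0625]])
c=W.mean(0);D=W-c;yaw=np.arctan2((G[:,0]*D[:,1]-G[:,1]*D[:,0]).sum(),(G*D).sum())
z=np.load("w6.npz");Rz=np.array([[np.cos(yaw),-np.sin(yaw)],[np.sin(yaw),np.cos(yaw)]])
print(W,c,np.degrees(yaw))
g=lambda p,h:(at_z(cal,p,h)[:2]-c)@Rz
im=z["im"]; roi=im[105:160,295:355].max(2)
m=(roi<45).astype(np.uint8);n,l,st,ce=cv2.connectedComponentsWithStats(m);i=1+np.argmax(st[1:,4]);cnt=max(cv2.findContours((l==i).astype(np.uint8),cv2.RETR_EXTERNAL,cv2.CHAIN_APPROX_NONE)[0],key=len)
(x,y),r=cv2.minEnclosingCircle(cnt);print("ring",x+295,y+105,r, "top depth",at_depth(cal,(324,133),z["d"][133,324]))
print("knob top gate frame",g((x+295,y+105),.088),"corner slot edges",g((336,213),.048),g((163,213),.048))
E
```

```text
[[ 0.6249 -0.0832]
 [ 0.6246  0.0402]
 [ 0.4511  0.0402]
 [ 0.4499 -0.0842]] [ 0.5376 -0.0218] 0.029987953036092897
ring 324.45225524902344 132.45358085632324 20.95316505432129 top depth [ 0.5832 -0.0017  0.0933]
knob top gate frame [0.0459 0.0201] corner slot edges [ 0.0537 -0.0289] [-0.0538 -0.0288]
```

The knob is at (45.9, 20.1) mm in the gate frame, against slot_end at (45, 20). I'll raise the hand clear and hand in.

Request:
move_arm(increments=[{"gripper": -1, "offset": [0, 0, -0.05], "rotation": [0, 0, 0]}, {"gripper": -1, "offset": [-0.03, 0, -0.04], "rotation": [0, 0, 0]}, {"gripper": -1, "offset": [0, 0, 0], "rotation": [0, 0, 0]}, {"gripper": -1, "offset": [0, 0, 0], "rotation": [0, 0, 0]}])

```text
time: 13.18
tool_pos: [0.5815, -0.1082, 0.2093]
eef_rot: [-2.221, -2.22, 0.001]
wrist_force: [-0.8, 0.3, -0.1]
finger_gap: -0.0
grip_force: 0.0
```

```bash
python3 -c "
from h import *
cal=get_calibration('wrist');snapshot('wrist')
print([(round(r['p'],2),at_z(cal,r['location'],.07).round(4)) for r in place_of('knob','wrist')])
print(sign_off())"
```

```text
[(0.97, array([ 0.4055, -0.1176,  0.07  ])), (0.85, array([ 0.584 , -0.0008,  0.07  ])), (0.85, array([ 3.909e-01, -3.000e-04,  7.000e-02])), (0.78, array([ 0.5309, -0.1898,  0.07  ])), (0.29, array([ 0.5831, -0.0403,  0.07  ]))]
the job is handed in; nothing more can be done
None
```

I pushed the black knob to the corner and then to the end of the short leg, measuring it within about 1 mm of `slot_end` and upright; the hand is clear and the job was handed in at about 13 s, though I could not separately confirm that it locked.

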